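# Rock the bookend up and close the row of books

### The job

The concrete bookend is lying on its tall leg beside the three pattern books. Rock it over its heel, the outer corner edge, so that it stands on its foot: keep the heel down on the table instead of lifting the bookend, and let it down gently. Then slide it along the table up to the books, centred on the row with its back flat against the last book, and close up the whole row tight against the supply box with every book upright, pushing firmly but without ramming; leave the other things where they are.

Things in the scene. Friction and masses are not known exactly. Their poses are not given: they have to be found in the camera images.
- bookend: L-shaped grey concrete bookend, 0.5 to 0.8 kg; legs 60 mm wide (x), 18 thick, at a right angle: upright leg 160 long, foot 110 (outside). Origin: middle of the heel, the outer corner edge (along x). From the heel, y runs along the upright leg's outer face (its back), z along the foot's outer face; the solid is at y, z > 0. At the start y is level, roughly towards the books; z is up.
- upright_top (a point): Middle of the upright leg's free end, at (0, 160, 9) mm in the bookend's frame; at the start 9 mm above the table. When the bookend stands on its foot, the body's y is straight up, this point is 160 mm high and the back (the plane z = 0) faces the books: a quarter turn about +x from the start.
- foot_end (a point): Middle of the foot's free end, at (0, 9, 110) mm in the bookend's frame; at the start 110 mm above the table. When the bookend stands, the body's z is level and the foot points away from the books.
- box: Plywood supply box with rolls standing in it, fixed to the table, 160 (x) x 120 (y) x 140 high. Origin at the centre of its underside, z up. The books stand in a row beside it: the row starts at the box's side face, 60 mm from the origin in the box's -y, and runs away from it along -y, on the line x = 0 within 8 mm.
- book_a: Hardback pattern book, loose, standing upright; about 115 mm deep (its x), 155 to 175 high, somewhere between 20 and 35 thick (its y; not measured), 0.25 to 0.45 kg. Origin at the centre of its underside, z up. The three books stand in any order, with gaps of about 4 to 25 mm between them and to the box.
- book_b: Second such book, of another thickness in the same range. Origin at the centre of its underside, z up. Each book slides on the table when pushed with about 1 to 4 N, all three together with up to about 10 N; once the row is closed against the fixed box it stops dead.
- book_c: Third such book, of another thickness in the same range. Origin at the centre of its underside, z up.
- glue: Bystander: white glue bottle with a yellow cap, 42 mm across, 115 high, standing on the table's far side. Origin at the centre of its underside.
- pencil_cup: Bystander: grey cup of pencils, 76 mm across, 95 high (pencils to about 185), standing on the table's far side. Origin at the centre of its underside.
- scissors: Bystander: scissors with black handles, lying flat near the robot, about 180 mm long along their y (blades to +y), 9 mm high. Origin at the pivot, on the table.
Not all that is in view belongs to the job. Leave any green or turquoise look-alike of the bookend alone.

How it is judged:
On the way:
1. The bookend stands on its foot on the table, upright leg upright within 4 degrees (angle between bookend's own y axis and vertical below 0.07 rad and height (world z) of bookend below 0.006 m), for 0.2 s.
At the end, for the whole second after the job is handed in: Bookend at rest on its foot (3 deg), back square to the row (3.5 deg), centred on it (25 mm); the gaps between box, books and bookend add up to at most 4 mm; books upright (3 deg), within 30 mm of the row's line; robot clear (angle between bookend's own y axis and vertical below 0.05 rad and height (world z) of bookend below 0.004 m and y of bookend in the frame of box between -0.148 and -0.138 m and x of bookend in the frame of box between -0.025 and 0.025 m and angle between the z axis of bookend and the y axis of box, either way round below 0.06 rad and angle between each of book_a, book_b, book_c's own z axis and vertical below 0.05 rad and x of book_a in the frame of box between -0.03 and 0.03 m and x of book_b in the frame of box between -0.03 and 0.03 m and x of book_c in the frame of box between -0.03 and 0.03 m and linear speed of bookend below 0.01 m/s); the robot touches nothing.
It fails at once if the bookend is lifted: the middle of its heel more than 25 mm above the table (height (world z) of bookend above 0.025 m).
It fails at once if the bookend falls: it turns faster than 2.5 rad/s (angular speed of bookend above 2.5 rad/s).
It fails at once if the bookend is rammed against a book with over 50 N (contact force between bookend and book_a above 50 N or contact force between bookend and book_b above 50 N or contact force between bookend and book_c above 50 N).
It fails at once if a book topples (leans more than 20 degrees) (angle between any of book_a, book_b, book_c's own z axis and vertical above 0.35 rad).
It fails at once if a bystander (glue, pencil cup or scissors) is moved more than 15 mm (distance of any of glue, pencil_cup, scissors from where it was at the start of the episode above 0.015 m).
It also fails if it takes over 70 s, if anything falls off the work surface, if the arm or the gripper's body presses on something with over 40 N, if the wrist force passes 120 N, or if a joint passes its speed limit or range.

### The arm

A 6-joint arm with a two-finger parallel gripper is mounted at the origin on the work surface. World frame = base frame: x ahead of the robot, y to its left, z up, the work surface at z = 0. Lengths are in m, angles in rad, forces in N, time in s.
With the tool pointing down it reaches from about 0.25 to 0.775 m from the base axis. Payload 4 kg.
Tool frame: the origin (TCP) lies between the finger pads; the fingertips stand 14 mm ahead of it and the grasp point (between the pads) lies 5 mm behind it (tip_reach is the distance from the TCP to the fingertips, in m); z points along the fingers, y is the line along which they close (so a half turn about z gives the same grasp; the last joint's range is limited). The gripper opens to 94 mm and grips with 3 to 60 N. Pads are 16 mm wide; open, the fingers measure 119 mm over their backs; the gripper's body (75 mm by 177 mm) begins 78 mm behind the grasp point.
Start: joints at [-1.375, 0.087, 1.371, -0, 1.684, -0.103], TCP at [0.162, -0.526, 0.22] pointing down, gripper open.
Joint ranges: [-3.1, 3.1], [-0.76, 2.03], [0.27, 2.55], [-1.08, 4.22], [0.17, 2.65], [-2.57, 2.57]. Speed limits (rad/s): [2.79, 2.79, 3.14, 3.14, 3.14, 3.14].

### API

Orientations are given as [roll, pitch, yaw] about the fixed x, y, z axes, in that order (R = Rz(yaw) Ry(pitch) Rx(roll)).
In Python, from bench import * gives the robot as it stands. The module is installed in compiled form; this text tells all that it offers.
- The arm moves only by the tool servo_tool, never from a script. Its argument "targets" is a list of rows, each a list of 4 numbers: the shift along the tool's x, y, z in cm, then the turn about the tool's z in degrees. A call has 1 to 8 rows; each row is the pose to reach, as a shift and turn from the pose commanded when the call began, along the tool's axes at that moment; what a row does not reach only later rows make up. A row lasts 1/8 s, in which the tool goes at most 62.5 mm and 10.7 degrees, less where a joint would pass 70% of its speed; a pose out of reach is approached as far as the arm can. A call with a gripper value outside its range is refused whole. "claw" is the closure in counts, from 0 (fully open) to 255 (shut), set as the call begins (left out, the last holds). The fingers move at their own pace and stop on an object; the grip force is fixed at half the most. Time passes only in rows, so rows that repeat a pose let the fingers close. It gives the time, the measured TCP pose, the force, the opening and the grip force at its end, in the units of the state.
- get_obs(): the state, without advancing time (a new reading comes with each control period).
- snapshot(name): name is "scene" or "top" or "wrist"; returns the picture (420x560x3 uint8, blue, green, red); there is no depth.
- camera_model(name): a dict with "camera_matrix" (3x3 intrinsics, pixels), "camera_from_world" (4x4, takes a point from world to camera coordinates). Camera axes: x right, y up, looking along -z (the intrinsics and any distortion apply to the point x, -y, -z); pixel columns grow to the right and rows downward; lengths in m; the calibration is good to about 2 mm. A picture is of the moment at which its call begins: read the wrist's pose just before it. camera_model takes no time and is no camera call; for the wrist camera it gives the pose at the moment of the call.
- close_job(): hands the job in; it is judged then, once.
The state is a dict: "time": time; "joint_positions": joint angles; "qvel": joint speeds; "joint_torque": joint torques, N m; "tool_pos": TCP position; "ee_rot": TCP orientation; "wrist_force": force on the tool from outside, world axes, zero at the start; "wrist_torque": the same for the moment, N m; "width": finger opening in m; "finger_force": force on a finger pad.
Only numpy, scipy, OpenCV 4.12 (cv2) and the standard library are available. Lean on these libraries where they do the work, as an engineer would, in place of code of your own. Each camera call takes 0.05 s, during which the arm holds its last target. There are 200 camera calls.

## Working session

There is one attempt and no reset: what is moved stays moved. The work goes in short steps, Python scripts to look and compute and a tool call to move; the robot and the scene stay as the last step left them, time stands still between calls to the robot, and variables do not carry over. Pictures are saved under pics/ and viewed, at most 10 in all, crops included, and the job is handed in when it is done.

Besides the shell and the picture viewer there is one more tool, called after ">>>" as name(argument=value, ...) on one line, values as JSON. servo_tool: Moves the arm, as the interface text tells. Its arguments: {"type":"object","properties":{"targets":{"type":"array"},"claw":{"type":"number"}},"required":["targets"]}

```bash
mkdir -p pics
python3 - <<'E'
from bench import *
import cv2,numpy as np
o=get_obs();print(o)
for n in("scene","top"):
    cv2.imwrite(f"pics/{n}0.png",snapshot(n));m=camera_model(n);print(n,m)
E
```

```text
{'time': 0.0, 'joint_positions': array([-1.37507920e+00,  8.79297424e-02,  1.37223508e+00, -3.68564055e-05,
        1.68359391e+00, -1.03113472e-01]), 'qvel': array([ 2.18649376e-03, -5.33873445e-04,  5.25206780e-05, -8.39947064e-04,
        1.07145951e-03,  6.09980358e-05]), 'joint_torque': array([-6.70698828e-04, -3.40182281e+01, -3.02429080e+01,  7.17560481e-02,
        3.29865539e-02, -1.58444573e-04]), 'tool_pos': array([ 0.16179741, -0.52512348,  0.21832768]), 'ee_rot': array([-3.13943431e+00, -1.86519559e-04,  2.98826287e-01]), 'wrist_force': array([-0.37939581, -0.146822  ,  0.38113958]), 'wrist_torque': array([ 0.01119933, -0.04452135, -0.01320543]), 'finger_force': 0.0, 'width': 0.09403164918763333}
scene {'camera_matrix': array([[401.4589651 ,   0.        , 278.17569892],
       [  0.        , 401.4589651 , 213.60123038],
       [  0.        ,   0.        ,   1.        ]]), 'camera_from_world': array([[-0.43589465,  0.89997485,  0.00641303,  0.20808288],
       [-0.68954496, -0.33853714,  0.64025023,  0.37379824],
       [ 0.57838015,  0.27465957,  0.76813965, -1.58051957],
       [ 0.        ,  0.        ,  0.        ,  1.        ]])}
top {'camera_matrix': array([[505.94076181,   0.        , 277.61670927],
       [  0.        , 505.94076181, 211.32801104],
       [  0.        ,   0.        ,   1.        ]]), 'camera_from_world': array([[-0.00233876, -0.999993  ,  0.00292076,  0.08787084],
       [ 0.99033018, -0.001911  ,  0.13871728, -0.60745086],
       [-0.13871073,  0.00321694,  0.99032772, -1.21825088],
       [ 0.        ,  0.        ,  0.        ,  1.        ]])}
```

View pics/top0.png

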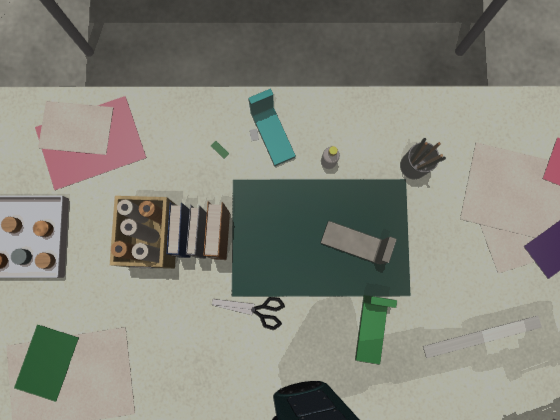

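View pics/scene0.png

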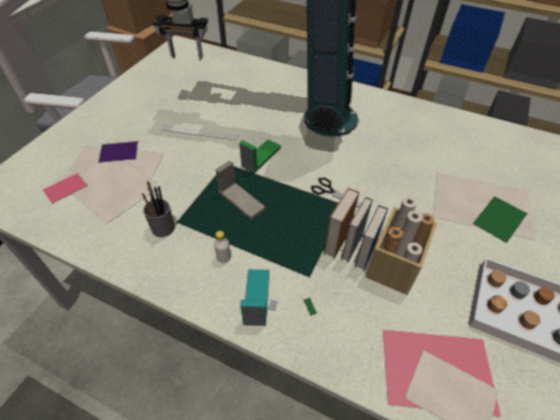

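The top view shows the grey bookend at about (325–395, 222–268), with its foot/heel end on the right at about (384, 250). The books are at columns 168–228, the box at (112–170, 197–267), scissors at (250, 310), and a green look-alike at (375, 330). I'll zoom in to pick corners.

Run:
```python
import cv2
a=cv2.imread("pics/top0.png");b=cv2.imread("pics/scene0.png")
c=cv2.resize(a[180:310,105:265],None,fx=5,fy=4.6,interpolation=cv2.INTER_CUBIC)
c=cv2.resize(a[185:285,105:265],None,fx=5,fy=5,interpolation=cv2.INTER_CUBIC);cv2.imwrite("pics/c1.png",c)
c=cv2.resize(a[210:310,300:430],None,fx=6,fy=6,interpolation=cv2.INTER_CUBIC);cv2.imwrite("pics/c2.png",c)
```

```text
(no output)
```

View pics/c1.png

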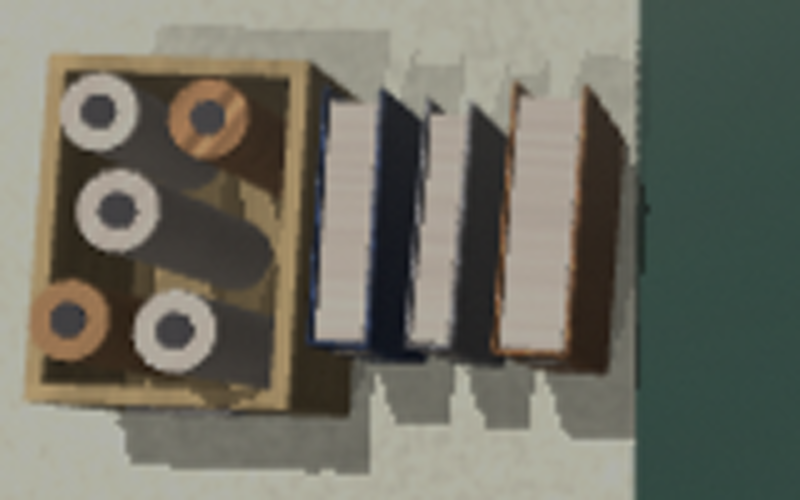

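View pics/c2.png

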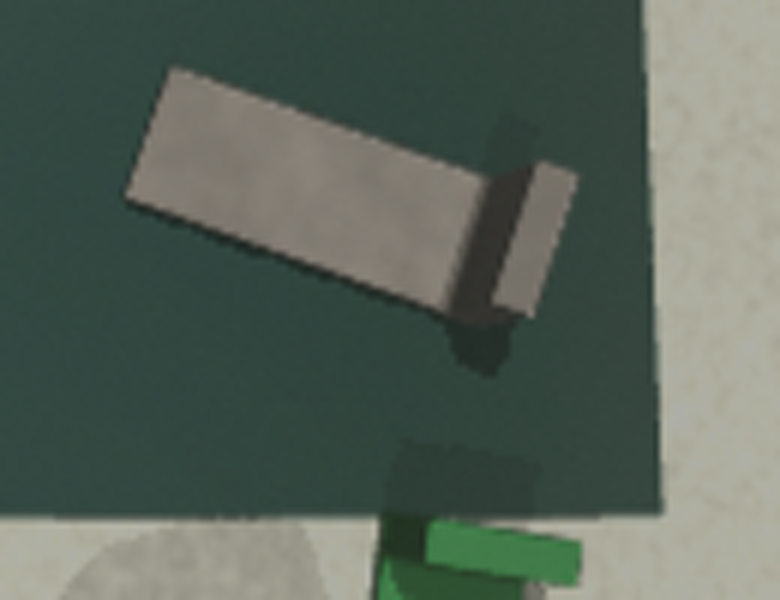

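The crops show the box rim corners at c1 (50,55), (312,60), (290,410) and (25,400), and the last book's face foot at (630,150)–(607,372). In c2, the leg's free end is at (172,67)/(126,197) and the foot top at (540,160), (578,178), (532,318) and (492,303).

```bash
cat > h.py <<'E'
from bench import *
import numpy as np,cv2
def ray(m,uv,z):
    K=m["camera_matrix"];T=m["camera_from_world"];R=T[:3,:3];t=T[:3,3]
    d=np.linalg.inv(K)@np.array([uv[0],uv[1],1.]);d=R.T@np.array([d[0],-d[1],-d[2]]);c=-R.T@t
    return (c+d*(z-c[2])/d[2])
E
python3 - <<'E'
from h import *
m=camera_model("top");np.set_printoptions(precision=4,suppress=True)
f=lambda p,o,s,z:ray(m,((p[0]+.5)/s+o[0]-.5,(p[1]+.5)/s+o[1]-.5),z)[:2]
B=np.array([f(p,(105,185),5,.14) for p in[(50,55),(312,60),(290,410),(25,400)]])
print("box",B,B.mean(0))
print("last book foot",[f(p,(105,185),5,0) for p in[(630,150),(607,372)]])
print("leg",[f(p,(300,210),6,.018) for p in[(172,67),(126,197),(490,178),(445,315)]])
print("foot",[f(p,(300,210),6,.11) for p in[(540,160),(578,178),(532,318),(492,303)]])
print("green",[f(p,(300,210),6,.11) for p in[(430,520),(580,545),(578,585)]])
x=B[0]+B[1]-B[2]-B[3];y=B[0]+B[3]-B[1]-B[2]
print("box yaw deg",np.degrees(np.arctan2(-x[0]*0+ -x[1]*-1 if 0 else 0,1)),np.degrees(np.arctan2(x[1],x[0])),np.degrees(np.arctan2(-y[0],y[1])))
E
```

```text
box [[0.6313 0.4624]
 [0.6287 0.3417]
 [0.4683 0.3471]
 [0.4731 0.467 ]] [0.5503 0.4045]
last book foot [array([0.6053, 0.2074]), array([0.4915, 0.2179])]
leg [array([ 0.5867, -0.0417]), array([ 0.5318, -0.0215]), array([ 0.5394, -0.1747]), array([ 0.4821, -0.1541])]
foot [array([ 0.5387, -0.1752]), array([ 0.5316, -0.1898]), array([ 0.4773, -0.1701]), array([ 0.4832, -0.1548])]
green [array([ 0.4002, -0.1284]), array([ 0.3906, -0.1857]), array([ 0.3755, -0.1844])]
box yaw deg 0.0 -1.8068357516043203 -1.7438809587962405
```

>>> servo_tool(targets=[[3,-2,0,-5],[7,-4.6,0,-10],[12,-8,0,-15],[17,-11.2,0,-21],[22,-14.5,0,-28],[27,-17.9,0,-34],[31,-20.5,0,-40],[33,-22,0,-44]])

```text
time: 1.1
tool_pos: [0.4135, -0.216, 0.219]
ee_rot: [-3.141, -0.0, 1.072]
wrist_force: [-0.5, -0.1, -0.8]
width: 0.0936
finger_force: 0.0
```

```bash
cat >> h.py <<'E'
def delta(x,y,z,yaw):
    o=get_obs();a=o["ee_rot"][2];p=o["tool_pos"];d=np.array([x,y,z])-p
    c,s=np.cos(a),np.sin(a)
    print("t",o["time"],"p",p.round(4),"yaw",np.degrees(a).round(2),"w",round(o["width"],4),"ff",round(o["finger_force"],1),"F",o["wrist_force"].round(1))
    print("shift cm",np.round(100*np.array([c*d[0]+s*d[1],s*d[0]-c*d[1],-d[2]]),2),"turn",-(yaw-np.degrees(a)))
E
python3 -c "
from h import *
delta(.5517,-.0503,.10,70)"
```

```text
t 1.1 p [ 0.4135 -0.216   0.219 ] yaw 61.42 w 0.0936 ff 0.0 F [-0.5 -0.1 -0.8]
shift cm [21.17  4.21 11.9 ] turn -8.576069981780499
```

>>> servo_tool(targets=[[5,1,0,-3],[10,2,0,-6],[15,3,0,-8.6],[19,3.8,1,-8.6],[21.2,4.2,4,-8.6],[21.2,4.2,8,-8.6],[21.2,4.2,11,-8.6],[21.2,4.2,11.9,-8.6]])

```text
time: 2.1
tool_pos: [0.5498, -0.0524, 0.0974]
ee_rot: [-3.136, 0.001, 1.217]
wrist_force: [0.3, -0.2, -0.2]
width: 0.0941
finger_force: 0.0
```

```bash
python3 -c "
from h import *
delta(.5517,-.0503,.016,70)
m=camera_model('wrist');im=snapshot('wrist');cv2.imwrite('pics/w1.png',im)
K=m['camera_matrix'];T=m['camera_from_world']
for P in [(.559,-.0316,.018),(.5869,-.0417,.018),(.5318,-.0215,.018),(.5517,-.0503,.018)]:
    q=T@np.array([*P,1]);u=K@np.array([q[0],-q[1],-q[2]]);print(u[:2]/u[2])
"
```

```text
t 2.1 p [ 0.5498 -0.0524  0.0974] yaw 69.73 w 0.0941 ff 0.0 F [ 0.3 -0.2 -0.2]
shift cm [0.27 0.1  8.14] turn -0.2660703766912036
[280.42986144 196.55481702]
[314.87366609 196.39681349]
[246.79663315 196.43924946]
[279.96095717 218.81382724]
```

View pics/w1.png

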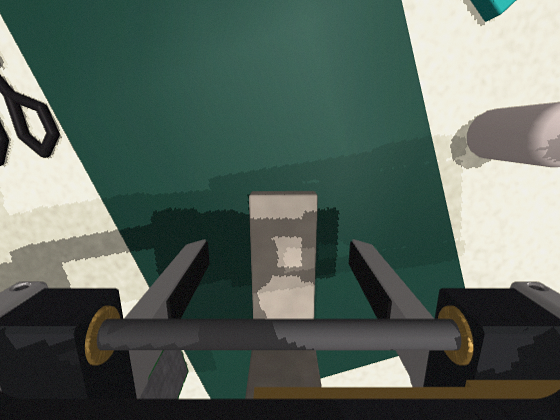

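The wrist view agrees: the leg's free end is at row 194, columns 249–317, centred between the fingers. Descending.

>>> servo_tool(targets=[[0.1,0,3,0],[0.1,0,5.5,0],[0.1,0,7,0],[0.1,0,7.7,0],[0.1,0,7.9,0],[0.1,0,7.9,0]])

```text
time: 2.9
tool_pos: [0.5527, -0.0521, 0.0224]
ee_rot: [3.14, -0.0, 1.217]
wrist_force: [0.3, 0.5, 0.0]
width: 0.0939
finger_force: 0.0
```

>>> servo_tool(targets=[[0,0,0.3,0],[0,0,0.5,0],[0,0,0.5,0],[0,0,0.5,0]])

```text
time: 3.4
tool_pos: [0.5521, -0.052, 0.0165]
ee_rot: [3.142, 0.0, 1.217]
wrist_force: [-0.1, -0.4, -0.2]
width: 0.0936
finger_force: 0.0
```

>>> servo_tool(claw=255, targets=[[0,0,0,0],[0,0,0,0],[0,0,0,0],[0,0,0,0],[0,0,0,0],[0,0,0,0]])

```text
time: 4.15
tool_pos: [0.5523, -0.052, 0.0165]
ee_rot: [3.141, -0.0, 1.217]
wrist_force: [2.7, 0.4, -1.8]
width: 0.0595
finger_force: 30.0
```

>>> servo_tool(targets=[[1,-0.5,-0.1,-1.5],[3,-1.4,-0.1,-4],[5.5,-2.5,-0.1,-7],[8,-3.6,-0.1,-10.5],[10.5,-4.8,-0.1,-14],[12.8,-5.8,-0.1,-16.5],[14,-6.4,-0.1,-18],[14.5,-6.6,-0.1,-18.5]])

```text
time: 5.15
tool_pos: [0.5394, 0.1074, 0.0169]
ee_rot: [-3.14, 0.001, 1.541]
wrist_force: [-0.5, -2.8, -3.3]
width: 0.0595
finger_force: 29.9
```

```bash
python3 -c "
from h import *
delta(.5409,.1065,.0165,88.2)
im=snapshot('top');cv2.imwrite('pics/t2.png',cv2.resize(im[180:310,105:405],None,fx=2.6,fy=2.6,interpolation=cv2.INTER_CUBIC))
"
```

```text
t 5.15 p [0.5394 0.1074 0.0169] yaw 88.29 w 0.0595 ff 29.9 F [-0.5 -2.8 -3.3]
shift cm [-0.09  0.15  0.04] turn 0.09408260916173106
```

View pics/t2.png

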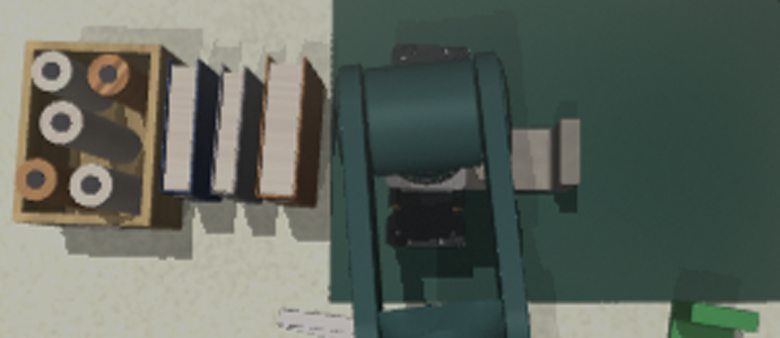

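The bookend now lies aligned with the row, its foot top edge at about (580,120)–(580,187) in the crop. Next I'll rock it along an arc about the heel.

>>> servo_tool(targets=[[-0.15,0,-1.1,0],[-0.4,0,-2.3,0],[-0.7,0,-3.4,0],[-1.2,0,-4.5,0],[-1.7,0,-5.6,0],[-2.3,0,-6.6,0],[-3.0,0,-7.5,0],[-3.8,0,-8.4,0]])

```text
time: 6.2
tool_pos: [0.5391, 0.0684, 0.1019]
ee_rot: [-3.141, 0.0, 1.54]
wrist_force: [-0.9, -0.9, -4.5]
width: 0.0595
finger_force: 30.0
```

```bash
python3 -c "
from h import *
delta(.5409,.1065,.0165,88.2)
print(get_obs()['wrist_torque'].round(2))
im=snapshot('scene');cv2.imwrite('pics/s3.png',cv2.resize(im[130:280,170:430],None,fx=3,fy=3,interpolation=cv2.INTER_CUBIC))
"
```

```text
t 6.2 p [0.5391 0.0684 0.1019] yaw 88.22 w 0.0595 ff 30.0 F [-0.9 -0.9 -4.5]
shift cm [3.81 0.06 8.54] turn 0.023413385916768448
[ 0.21 -0.19  0.02]
```

View pics/s3.png

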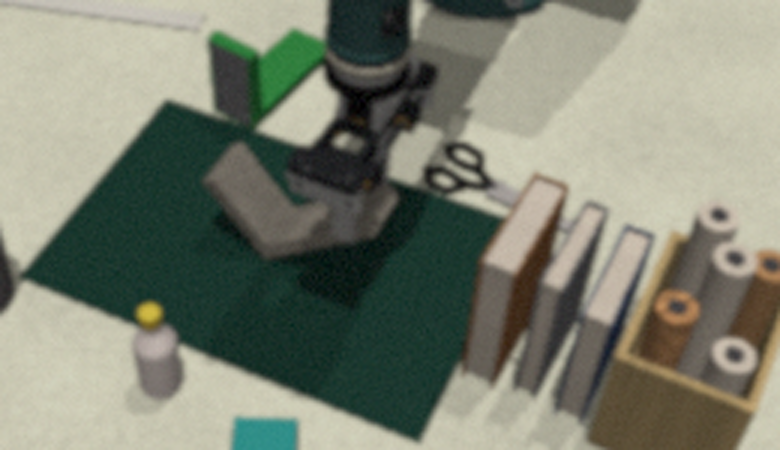

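>>> servo_tool(targets=[[-0.85,0,-0.75,0],[-1.8,0,-1.45,0],[-2.8,0,-2.1,0],[-3.85,0,-2.65,0],[-4.95,0,-3.1,0],[-6.1,0,-3.5,0],[-6.7,0,-3.6,0],[-6.7,0,-3.6,0]])

```text
time: 7.25
tool_pos: [0.537, 0.0015, 0.1373]
ee_rot: [-3.141, -0.0, 1.539]
wrist_force: [1.0, 0.8, -5.5]
width: 0.0597
finger_force: 30.0
```

```bash
python3 -c "
from h import *
delta(.5409,.1065,.0165,88.2)
print(get_obs()['wrist_torque'].round(2))
im=snapshot('scene');cv2.imwrite('pics/s4.png',cv2.resize(im[130:280,190:330],None,fx=4,fy=4,interpolation=cv2.INTER_CUBIC))
"
```

```text
t 7.25 p [0.537  0.0015 0.1373] yaw 88.17 w 0.0597 ff 30.0 F [ 1.   0.8 -5.5]
shift cm [10.51  0.05 12.08] turn -0.03312876767910211
[ 0.26 -0.07 -0.04]
```

View pics/s4.png

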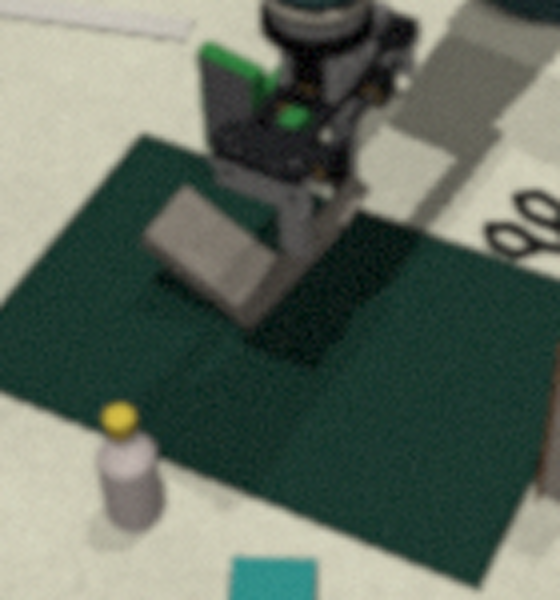

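Run:
```python
from h import *
import cv2
m=camera_model("scene");K=m["camera_matrix"];T=m["camera_from_world"];R=T[:3,:3];c=-R.T@T[:3,3];print(c.round(3))
def pl(p,x=.567):
    u=[(p[0]+.5)/4+190-.5,(p[1]+.5)/4+130-.5,1.];d=np.linalg.inv(K)@u;d=R.T@np.array([d[0],-d[1],-d[2]])
    return (c+d*(x-c[0])/d[0]).round(4)
for p in[(247,327),(142,238),(150,246),(365,185),(130,0)]:print(p,pl(p))
# predicted pixels for on-table poses
def pr(P):
    q=T@np.array([*P,1]);u=K@np.array([q[0],-q[1],-q[2]]);u=u[:2]/u[2];return ((u-[190,130])*4).round(0)
yt,zt=.0015,.1373-.006
for th in(45,50,55,60,65,70,75):
    t=np.radians(th);f=lambda y,z:(y*np.cos(t)-z*np.sin(t),y*np.sin(t)+z*np.cos(t))
    p=np.array(f(.1366,.01));h=np.array([yt,zt])-p
    print(th,"heel",h.round(4),*[(n,pr([.567,*(h+f(*b))])) for n,b in dict(heel=(0,0),fo=(0,.11),fi=(.018,.11),inn=(.018,.018),top=(.16,0)).items()])
```

```text
[1.263 0.373 0.973]
(247, 327) [ 0.567  -0.05    0.0113]
(142, 238) [ 0.567  -0.1386  0.0712]
(150, 246) [ 0.567  -0.1321  0.0653]
(365, 185) [0.567  0.0499 0.2113]
(130, 0) [ 0.567  -0.1218  0.3058]
45 heel [-0.088   0.0276] ('heel', array([202., 296.])) ('fo', array([105., 194.])) ('fi', array([118., 187.])) ('inn', array([199., 274.])) ('top', array([331., 243.]))
50 heel [-0.0786  0.0202] ('heel', array([213., 306.])) ('fo', array([111., 209.])) ('fi', array([122., 201.])) ('inn', array([208., 283.])) ('top', array([330., 241.]))
55 heel [-0.0687  0.0137] ('heel', array([224., 316.])) ('fo', array([117., 223.])) ('fi', array([127., 214.])) ('inn', array([218., 293.])) ('top', array([328., 239.]))
60 heel [-0.0581  0.008 ] ('heel', array([237., 325.])) ('fo', array([125., 238.])) ('fi', array([133., 227.])) ('inn', array([227., 301.])) ('top', array([327., 236.]))
65 heel [-0.0472  0.0033] ('heel', array([249., 333.])) ('fo', array([134., 252.])) ('fi', array([140., 241.])) ('inn', array([238., 310.])) ('top', array([325., 234.]))
70 heel [-0.0358 -0.0005] ('heel', array([262., 341.])) ('fo', array([144., 266.])) ('fi', array([149., 254.])) ('inn', array([249., 318.])) ('top', array([323., 232.]))
75 heel [-0.0242 -0.0032] ('heel', array([275., 348.])) ('fo', array([155., 280.])) ('fi', array([158., 267.])) ('inn', array([260., 325.])) ('top', array([321., 230.]))
```

The scene view shows the heel at (247,327) and the foot corner at (142,238). The tilt is about 57° and the heel hangs about 9 mm up, because the pinch is sticking. I'll set the heel down first, then use heel friction to keep turning.

>>> servo_tool(targets=[[0,0,0.3,0],[0,0,0.6,0],[0,0,0.8,0],[0,0,0.8,0]])

```text
time: 7.8
tool_pos: [0.537, 0.0025, 0.1304]
ee_rot: [3.141, -0.001, 1.54]
wrist_force: [-2.1, 1.5, -0.5]
width: 0.0598
finger_force: 30.0
```

>>> servo_tool(targets=[[-0.4,0,-0.1,0],[-0.9,0,-0.3,0],[-1.4,0,-0.45,0],[-2.0,0,-0.6,0],[-2.0,0,-0.6,0]])

```text
time: 8.43
tool_pos: [0.537, -0.019, 0.1365]
ee_rot: [3.14, 0.001, 1.539]
wrist_force: [-1.4, 3.5, 5.9]
width: 0.0598
finger_force: 30.0
```

```bash
cat >> h.py <<'E'
def view(name,box=(130,280,190,330),s=4):
    im=snapshot('scene');a,b,c,d=box
    cv2.imwrite(name,cv2.resize(im[a:b,c:d],None,fx=s,fy=s,interpolation=cv2.INTER_CUBIC))
E
python3 -c "
from h import *
view('pics/s5.png')"
```

```text
(no output)
```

View pics/s5.png

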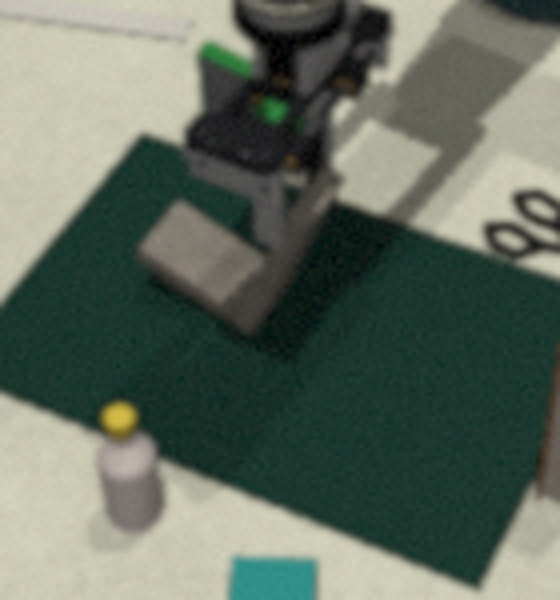

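The scene view shows the heel now on the table at about (247,335), the foot corner at about (140,252), and the turn progressing. I'll measure the tilt numerically from the foot's lower edge.

```bash
cat >> h.py <<'E'
def tilt(xp=.567,img=None,box=(215,258,165,240)):
    """fit the foot's lower (outer) edge on the +x side in the scene view; plane x=xp"""
    m=camera_model("scene");K=m["camera_matrix"];T=m["camera_from_world"];R=T[:3,:3];c=-R.T@T[:3,3]
    im=snapshot("scene") if img is None else img
    im=cv2.GaussianBlur(im,(3,3),0).astype(int);mask=((im[...,2]-im[...,1])>-6)&(im[...,2]>60)
    r0,r1,c0,c1=box[2],box[3],box[0],box[1]
    P=[]
    for u in range(c0,c1):
        v=np.where(mask[r0:r1,u])[0]
        if len(v):
            # last row of the first run
            k=np.where(np.diff(v)>1)[0];e=v[k[0]] if len(k) else v[-1];P.append((u,r0+e+.5))
    P=np.array(P);W=[]
    for u,v in P:
        d=np.linalg.inv(K)@[u,v,1];d=R.T@np.array([d[0],-d[1],-d[2]]);W.append((c+d*(xp-c[0])/d[0])[1:])
    return P,np.array(W)
E
python3 - <<'E'
from h import *
P,W=tilt(box=(218,260,165,240))
print(np.c_[P,W.round(4)])
E
```

```text
[[ 2.180e+02  1.705e+02 -1.550e-01  1.436e-01]
 [ 2.190e+02  1.695e+02 -1.508e-01  1.494e-01]
 [ 2.200e+02  1.685e+02 -1.467e-01  1.552e-01]
 [ 2.210e+02  1.675e+02 -1.426e-01  1.609e-01]
 [ 2.220e+02  1.655e+02 -1.381e-01  1.708e-01]
 [ 2.230e+02  2.395e+02 -1.792e-01 -2.158e-01]
 [ 2.240e+02  2.395e+02 -1.746e-01 -2.130e-01]
 [ 2.250e+02  1.945e+02 -1.419e-01  4.520e-02]
 [ 2.260e+02  1.955e+02 -1.386e-01  4.220e-02]
 [ 2.270e+02  1.955e+02 -1.348e-01  4.400e-02]
 [ 2.280e+02  1.965e+02 -1.315e-01  4.100e-02]
 [ 2.290e+02  1.975e+02 -1.282e-01  3.790e-02]
 [ 2.300e+02  1.975e+02 -1.244e-01  3.980e-02]
 [ 2.310e+02  1.985e+02 -1.211e-01  3.670e-02]
 [ 2.320e+02  1.995e+02 -1.177e-01  3.360e-02]
 [ 2.330e+02  1.655e+02 -1.000e-01  1.866e-01]
 [ 2.340e+02  1.655e+02 -9.670e-02  1.881e-01]
 [ 2.350e+02  1.665e+02 -9.360e-02  1.855e-01]
 [ 2.360e+02  1.675e+02 -9.060e-02  1.828e-01]
 [ 2.370e+02  1.695e+02 -8.790e-02  1.762e-01]
 [ 2.380e+02  1.725e+02 -8.550e-02  1.653e-01]
 [ 2.390e+02  1.735e+02 -8.250e-02  1.627e-01]
 [ 2.400e+02  1.735e+02 -7.910e-02  1.641e-01]
 [ 2.410e+02  1.735
[... 174 characters left out ...]
450e+02  1.755e+02 -6.280e-02  1.632e-01]
 [ 2.460e+02  1.755e+02 -5.950e-02  1.647e-01]
 [ 2.470e+02  1.765e+02 -5.640e-02  1.621e-01]
 [ 2.480e+02  1.765e+02 -5.310e-02  1.635e-01]
 [ 2.490e+02  1.765e+02 -4.980e-02  1.650e-01]
 [ 2.500e+02  1.775e+02 -4.670e-02  1.623e-01]
 [ 2.510e+02  1.775e+02 -4.340e-02  1.638e-01]
 [ 2.520e+02  1.785e+02 -4.030e-02  1.612e-01]
 [ 2.530e+02  1.795e+02 -3.720e-02  1.585e-01]
 [ 2.540e+02  1.895e+02 -3.580e-02  1.178e-01]
 [ 2.550e+02  1.895e+02 -3.250e-02  1.193e-01]
 [ 2.560e+02  1.905e+02 -2.930e-02  1.166e-01]
 [ 2.570e+02  1.915e+02 -2.610e-02  1.138e-01]
 [ 2.580e+02  2.015e+02 -2.440e-02  7.070e-02]
 [ 2.590e+02  1.995e+02 -2.060e-02  8.150e-02]]
```

```bash
cat > fix.py <<'E'
s=open('h.py').read()
s=s.replace("k=np.where(np.diff(v)>1)[0];e=v[k[0]] if len(k) else v[-1];P","e=v[-1];P")
s=s.replace("    return P,np.array(W)","""    W=np.array(W);k=cv2.fitLine(W[:,:].astype(np.float32),cv2.DIST_HUBER,0,.01,.001).ravel()
    sl=k[1]/k[0];print("foot edge above level deg",np.degrees(np.arctan(-sl)).round(1));return P,W""")
open('h.py','w').write(s)
E
python3 fix.py
python3 - <<'E'
from h import *
im=snapshot("scene")
print(im[190:216:2,235].tolist())
P,W=tilt(box=(226,250,188,225),img=im)
print(np.c_[P,W.round(4)][::3])
E
```

```text
[[118, 130, 134], [114, 125, 130], [115, 125, 132], [119, 130, 138], [108, 119, 124], [68, 75, 80], [41, 48, 46], [24, 28, 11], [31, 42, 11], [35, 44, 17], [40, 49, 16], [36, 42, 19], [35, 44, 15]]
foot edge above level deg 18.4
[[ 2.260e+02  1.955e+02 -1.386e-01  4.220e-02]
 [ 2.290e+02  1.975e+02 -1.282e-01  3.790e-02]
 [ 2.320e+02  1.995e+02 -1.177e-01  3.360e-02]
 [ 2.350e+02  2.015e+02 -1.073e-01  2.940e-02]
 [ 2.380e+02  2.035e+02 -9.690e-02  2.510e-02]
 [ 2.410e+02  2.055e+02 -8.640e-02  2.090e-02]
 [ 2.440e+02  2.065e+02 -7.560e-02  2.160e-02]
 [ 2.470e+02  2.075e+02 -6.490e-02  2.230e-02]]
```

```bash
sed -i "s/mask=.*/mask=((im[...,2]-im[...,1])>-9)\&(im[...,2]>36)/" h.py; sed -i "s/W\[:,:\]/W[:-4]/" h.py; python3 -c "
from h import *
P,W=tilt(box=(226,248,188,225));print(np.c_[P,W.round(4)][::3])"
```

```text
foot edge above level deg 23.4
[[ 2.260e+02  1.955e+02 -1.386e-01  4.220e-02]
 [ 2.290e+02  1.985e+02 -1.287e-01  3.300e-02]
 [ 2.320e+02  2.005e+02 -1.182e-01  2.870e-02]
 [ 2.350e+02  2.025e+02 -1.077e-01  2.440e-02]
 [ 2.380e+02  2.045e+02 -9.730e-02  2.010e-02]
 [ 2.410e+02  2.065e+02 -8.680e-02  1.590e-02]
 [ 2.440e+02  2.085e+02 -7.630e-02  1.160e-02]
 [ 2.470e+02  2.105e+02 -6.580e-02  7.300e-03]]
```

>>> servo_tool(targets=[[-0.4,0,-0.1,0],[-0.8,0,-0.2,0],[-1.2,0,-0.3,0],[-1.6,0,-0.35,0],[-1.6,0,-0.35,0]])

```text
time: 9.25
tool_pos: [0.5363, -0.0346, 0.139]
ee_rot: [3.141, 0.001, 1.539]
wrist_force: [-0.8, 1.6, 3.1]
width: 0.0596
finger_force: 30.0
```

```bash
python3 -c "
from h import *
P,W=tilt(box=(226,248,188,225));print(np.c_[P,W.round(4)][::3])"
```

```text
foot edge above level deg 15.2
[[ 2.260e+02  1.985e+02 -1.402e-01  2.730e-02]
 [ 2.290e+02  2.005e+02 -1.297e-01  2.300e-02]
 [ 2.320e+02  2.025e+02 -1.192e-01  1.870e-02]
 [ 2.350e+02  2.045e+02 -1.086e-01  1.440e-02]
 [ 2.380e+02  2.055e+02 -9.770e-02  1.510e-02]
 [ 2.410e+02  2.075e+02 -8.720e-02  1.080e-02]
 [ 2.440e+02  2.085e+02 -7.630e-02  1.160e-02]
 [ 2.470e+02  2.105e+02 -6.580e-02  7.300e-03]]
```

>>> servo_tool(targets=[[-0.4,0,-0.05,0],[-0.8,0,-0.1,0],[-1.2,0,-0.12,0],[-1.6,0,-0.12,0],[-2.0,0,-0.12,0],[-2.0,0,-0.12,0]])

```text
time: 10.05
tool_pos: [0.5353, -0.0544, 0.14]
ee_rot: [-3.141, 0.0, 1.539]
wrist_force: [0.1, 1.7, 2.1]
width: 0.0594
finger_force: 30.0
```

```bash
python3 -c "
from h import *
P,W=tilt(box=(226,248,188,225));print(np.c_[P,W.round(4)][::3])"
```

```text
foot edge above level deg 6.1
[[ 2.260e+02  2.015e+02 -1.418e-01  1.220e-02]
 [ 2.290e+02  2.025e+02 -1.307e-01  1.290e-02]
 [ 2.320e+02  2.045e+02 -1.201e-01  8.600e-03]
 [ 2.350e+02  2.055e+02 -1.091e-01  9.400e-03]
 [ 2.380e+02  2.065e+02 -9.810e-02  1.010e-02]
 [ 2.410e+02  2.085e+02 -8.750e-02  5.800e-03]
 [ 2.440e+02  2.095e+02 -7.660e-02  6.500e-03]
 [ 2.470e+02  2.115e+02 -6.610e-02  2.200e-03]]
```

>>> servo_tool(targets=[[-0.3,0,0,0],[-0.6,0,0,0],[-0.9,0,0,0],[-1.2,0,0.0,0],[-1.5,0,0.0,0],[-1.5,0,0,0]])

```text
time: 10.85
tool_pos: [0.5344, -0.0693, 0.1395]
ee_rot: [-3.14, 0.0, 1.539]
wrist_force: [-0.0, 2.6, -2.8]
width: 0.0593
finger_force: 30.0
```

```bash
python3 -c "
from h import *
P,W=tilt(box=(226,248,188,225));print(np.c_[P,W.round(4)][::3]);print(get_obs()['wrist_torque'])"
```

```text
foot edge above level deg 2.9
[[ 2.260e+02  2.025e+02 -1.424e-01  7.100e-03]
 [ 2.290e+02  2.035e+02 -1.312e-01  7.800e-03]
 [ 2.320e+02  2.045e+02 -1.201e-01  8.600e-03]
 [ 2.350e+02  2.065e+02 -1.095e-01  4.300e-03]
 [ 2.380e+02  2.075e+02 -9.850e-02  5.000e-03]
 [ 2.410e+02  2.085e+02 -8.750e-02  5.800e-03]
 [ 2.440e+02  2.105e+02 -7.700e-02  1.500e-03]
 [ 2.470e+02  2.115e+02 -6.610e-02  2.200e-03]]
[ 0.59029847 -0.19736377  0.04257218]
```

>>> servo_tool(targets=[[-0.2,0,0.1,0],[-0.4,0,0.2,0],[-0.6,0,0.25,0],[-0.6,0,0.25,0]])

```text
time: 11.4
tool_pos: [0.5346, -0.0746, 0.139]
ee_rot: [3.141, -0.001, 1.54]
wrist_force: [-3.1, 4.3, 5.9]
width: 0.0591
finger_force: 30.0
```

```bash
python3 -c "
from h import *
P,W=tilt(box=(226,248,188,225));print(np.c_[P,W.round(4)][::3]);print(get_obs()['wrist_torque'])"
```

```text
foot edge above level deg 2.0
[[ 2.260e+02  2.025e+02 -1.424e-01  7.100e-03]
 [ 2.290e+02  2.045e+02 -1.317e-01  2.700e-03]
 [ 2.320e+02  2.055e+02 -1.206e-01  3.500e-03]
 [ 2.350e+02  2.065e+02 -1.095e-01  4.300e-03]
 [ 2.380e+02  2.075e+02 -9.850e-02  5.000e-03]
 [ 2.410e+02  2.085e+02 -8.750e-02  5.800e-03]
 [ 2.440e+02  2.105e+02 -7.700e-02  1.500e-03]
 [ 2.470e+02  2.115e+02 -6.610e-02  2.200e-03]]
[1.07208701 0.68033628 0.06403695]
```

>>> servo_tool(claw=75, targets=[[0,0,0,0],[0,0,0,0],[0,0,0,0],[0,0,0,0]])

```text
time: 11.95
tool_pos: [0.5348, -0.0753, 0.1375]
ee_rot: [-3.142, 0.001, 1.54]
wrist_force: [-0.8, 0.0, -1.0]
width: 0.0664
finger_force: 0.0
```

```bash
python3 -c "
from h import *
P,W=tilt(box=(226,248,188,225));print(np.c_[P,W.round(4)][::3]);delta(.53,-.15,.016,88.2)"
```

```text
foot edge above level deg 2.1
[[ 2.260e+02  2.025e+02 -1.424e-01  7.100e-03]
 [ 2.290e+02  2.035e+02 -1.312e-01  7.800e-03]
 [ 2.320e+02  2.055e+02 -1.206e-01  3.500e-03]
 [ 2.350e+02  2.065e+02 -1.095e-01  4.300e-03]
 [ 2.380e+02  2.075e+02 -9.850e-02  5.000e-03]
 [ 2.410e+02  2.085e+02 -8.750e-02  5.800e-03]
 [ 2.440e+02  2.105e+02 -7.700e-02  1.500e-03]
 [ 2.470e+02  2.115e+02 -6.610e-02  2.200e-03]]
t 12.0 p [ 0.5348 -0.0752  0.1375] yaw 88.21 w 0.0661 ff 0.0 F [-0.4  0.3 -0.2]
shift cm [-7.49 -0.24 12.15] turn 0.011591878845635506
```

>>> servo_tool(claw=0, targets=[[0,0,-1,0],[0,0,-3,0],[0,0,-5,0],[0,0,-6,0],[-2,0,-6.5,0],[-5,0,-6.5,0],[-7.5,0,-6.5,0],[-7.5,0,-6.5,0]])

```text
time: 13.0
tool_pos: [0.5317, -0.1522, 0.2017]
ee_rot: [-3.14, 0.0, 1.536]
wrist_force: [0.3, -0.1, -0.5]
width: 0.094
finger_force: 0.0
```

Run:
```python
from h import *
delta(.5325,-.150,.0175,88.2)
m=camera_model('wrist');cv2.imwrite('pics/w6.png',snapshot('wrist'))
K=m['camera_matrix'];T=m['camera_from_world']
for P in [(.504,-.0646,.16),(.564,-.0646,.16),(.504,-.0826,.16),(.564,-.0826,.16),(.5025,-.1745,.018),(.5625,-.1745,.018)]:
    q=T@np.array([*P,1]);u=K@np.array([q[0],-q[1],-q[2]]);print(P,(u[:2]/u[2]).round(0))
```

```text
t 13.0 p [ 0.5317 -0.1522  0.2017] yaw 88.02 w 0.094 ff 0.0 F [ 0.3 -0.1 -0.5]
shift cm [ 0.22  0.07 18.42] turn -0.1835700133231768
(0.504, -0.0646, 0.16) [233. 117.]
(0.564, -0.0646, 0.16) [322. 113.]
(0.504, -0.0826, 0.16) [235. 144.]
(0.564, -0.0826, 0.16) [322. 141.]
(0.5025, -0.1745, 0.018) [256. 214.]
(0.5625, -0.1745, 0.018) [304. 213.]
```

View pics/w6.png

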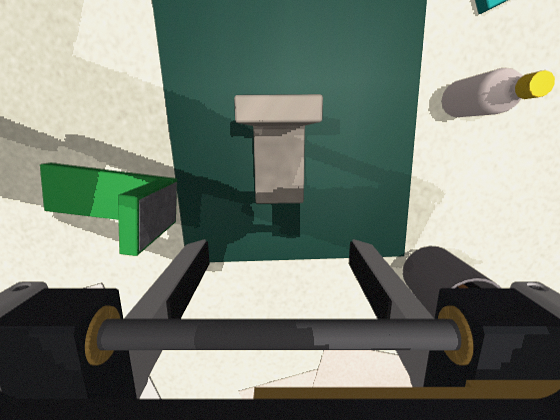

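The bookend stands: leg top at rows 95–122, columns 235–322; foot end at row 203, columns 255–303. It is upright and centred, with the heel at y ≈ -0.052. Now I'll grip the foot low down.

>>> servo_tool(targets=[[0.8,0,2,-0.2],[1.5,0,5,-0.2],[1.5,0,9,-0.2],[1.5,0,13,-0.2],[1.5,0,16,-0.2],[1.5,0,17.3,-0.2],[1.5,0,17.7,-0.2],[1.5,0,17.7,-0.2]])

```text
time: 14.05
tool_pos: [0.5337, -0.1351, 0.0267]
ee_rot: [3.14, 0.001, 1.543]
wrist_force: [0.3, -0.2, 0.4]
width: 0.094
finger_force: 0.0
```

>>> servo_tool(targets=[[0,0,0.4,0],[0,0,0.8,0],[0,0,0.9,0],[0,0,0.9,0]])

```text
time: 14.55
tool_pos: [0.5328, -0.135, 0.0166]
ee_rot: [-3.141, 0.0, 1.543]
wrist_force: [-0.2, -0.4, 0.8]
width: 0.0939
finger_force: 0.0
```

>>> servo_tool(claw=255, targets=[[0,0,0,0],[0,0,0,0],[0,0,0,0],[0,0,0,0],[0,0,0,0],[0,0,0,0]])

```text
time: 15.3
tool_pos: [0.5328, -0.135, 0.0167]
ee_rot: [-3.141, 0.0, 1.543]
wrist_force: [-0.1, 0.2, 0.9]
width: 0.06
finger_force: 30.0
```

```bash
python3 -c "
from h import *
delta(.5432,.1765,.0175,88.2)"
```

```text
t 15.3 p [ 0.5328 -0.135   0.0167] yaw 88.42 w 0.06 ff 30.0 F [-0.1  0.2  0.9]
shift cm [31.17  0.18 -0.08] turn 0.22090676924788966
```

>>> servo_tool(targets=[[0.5,0,0,0],[2,0,0,0.2],[4,0,0,0.2],[6,0,0,0.2],[8,0.1,0,0.2],[10,0.1,0,0.2],[11.5,0.1,0,0.2],[12,0.1,0,0.2]])

```text
time: 16.3
tool_pos: [0.5371, -0.014, 0.0167]
ee_rot: [-3.142, 0.001, 1.541]
wrist_force: [-0.6, -4.4, -0.1]
width: 0.0597
finger_force: 30.0
```

>>> servo_tool(targets=[[0.5,0,0,0],[2,0,0,0],[4,0,0,0],[6,0,0,0],[8,0,0,0],[10,0.1,0,0],[11.5,0.1,0,0],[12,0.1,0,0]])

```text
time: 17.3
tool_pos: [0.5418, 0.1059, 0.0167]
ee_rot: [-3.141, 0.001, 1.541]
wrist_force: [-0.2, -5.7, 2.2]
width: 0.0594
finger_force: 30.0
```

Run:
```python
from h import *
delta(.5432,.1765,.0175,88.2)
m=camera_model('top');im=snapshot('top');cv2.imwrite('pics/t7.png',im)
b=cv2.GaussianBlur(im,(3,3),0).astype(int)
for r in (215,225,235,245): print(r,[ (c,*b[r,c]) for c in range(208,262,3)])
```

```text
t 17.3 p [0.5418 0.1059 0.0167] yaw 88.31 w 0.0594 ff 30.0 F [-0.2 -5.7  2.2]
shift cm [ 7.07 -0.07 -0.08] turn 0.10580163517464314
215 [(208, np.int64(130), np.int64(143), np.int64(153)), (211, np.int64(160), np.int64(172), np.int64(181)), (214, np.int64(160), np.int64(172), np.int64(181)), (217, np.int64(160), np.int64(171), np.int64(180)), (220, np.int64(121), np.int64(137), np.int64(155)), (223, np.int64(37), np.int64(46), np.int64(57)), (226, np.int64(37), np.int64(45), np.int64(55)), (229, np.int64(58), np.int64(68), np.int64(75)), (232, np.int64(102), np.int64(112), np.int64(105)), (235, np.int64(62), np.int64(65), np.int64(50)), (238, np.int64(75), np.int64(76), np.int64(56)), (241, np.int64(76), np.int64(77), np.int64(56)), (244, np.int64(65), np.int64(67), np.int64(50)), (247, np.int64(69), np.int64(71), np.int64(52)), (250, np.int64(75), np.int64(77), np.int64(55)), (253, np.int64(75), np.int64(76), np.int64(55)), (256, np.int64(75), np.int64(77), np.int64(55)), (259, np.int64(75), np.int64(77), np.int64(54))]
225 [(208, np.int64(155), np.int64(166), np.int64(177)), (211, 
[... 1946 characters left out ...]
4(174)), (220, np.int64(31), np.int64(41), np.int64(55)), (223, np.int64(28), np.int64(37), np.int64(48)), (226, np.int64(33), np.int64(42), np.int64(52)), (229, np.int64(89), np.int64(98), np.int64(99)), (232, np.int64(113), np.int64(122), np.int64(124)), (235, np.int64(107), np.int64(116), np.int64(121)), (238, np.int64(86), np.int64(89), np.int64(77)), (241, np.int64(77), np.int64(78), np.int64(55)), (244, np.int64(78), np.int64(78), np.int64(55)), (247, np.int64(43), np.int64(44), np.int64(33)), (250, np.int64(42), np.int64(43), np.int64(35)), (253, np.int64(46), np.int64(47), np.int64(38)), (256, np.int64(47), np.int64(48), np.int64(39)), (259, np.int64(44), np.int64(45), np.int64(37))]
```

>>> servo_tool(targets=[[0.4,0,0,0],[0.8,0,0,0],[1.2,0,0,0],[1.6,0,0,0],[2.0,0,0,0],[2.4,0,0,0],[2.8,0,0,0],[3.2,0,0,0]])

```text
time: 18.35
tool_pos: [0.5431, 0.135, 0.0167]
ee_rot: [3.141, 0.003, 1.538]
wrist_force: [-0.8, -8.8, 1.9]
width: 0.0598
finger_force: 30.0
```

>>> servo_tool(targets=[[0.3,0,0,0],[0.6,0,0,0],[0.9,0,0,0],[1.2,0,0,0],[1.5,0,0,0],[1.8,0,0,0],[2.1,0,0,0],[2.4,0,0,0]])

```text
time: 19.35
tool_pos: [0.5438, 0.1576, 0.0167]
ee_rot: [-3.141, 0.005, 1.538]
wrist_force: [-1.4, -10.9, 2.8]
width: 0.06
finger_force: 30.0
```

>>> servo_tool(targets=[[0.2,0,0,0],[0.4,0,0,0],[0.6,0,0,0],[0.8,0,0,0],[1.0,0,0,0],[1.1,0,0,0],[1.2,0,0,0],[1.3,0,0,0]])

```text
time: 20.35
tool_pos: [0.5441, 0.1694, 0.0167]
ee_rot: [-3.141, 0.008, 1.538]
wrist_force: [-0.4, -13.4, 4.2]
width: 0.0596
finger_force: 30.0
```

>>> servo_tool(targets=[[0.1,0,0,0],[0.2,0,0,0],[0.3,0,0,0],[0.4,0,0,0]])

```text
time: 20.85
tool_pos: [0.5443, 0.1733, 0.0167]
ee_rot: [-3.141, 0.008, 1.538]
wrist_force: [-0.6, -13.6, 3.6]
width: 0.0602
finger_force: 30.0
```

>>> servo_tool(targets=[[0.1,0,0,0],[0.2,0,0,0],[0.3,0,0,0],[0.3,0,0,0]])

```text
time: 21.35
tool_pos: [0.5444, 0.1765, 0.0167]
ee_rot: [-3.141, 0.007, 1.538]
wrist_force: [-0.6, -13.3, 3.9]
width: 0.0597
finger_force: 30.0
```

>>> servo_tool(targets=[[0.1,0,0,0],[0.2,0,0,0],[0.3,0,0,0]])

```text
time: 21.72
tool_pos: [0.5445, 0.1785, 0.0167]
ee_rot: [-3.141, 0.009, 1.538]
wrist_force: [-0.5, -17.4, 3.6]
width: 0.0602
finger_force: 30.0
```

>>> servo_tool(targets=[[0.1,0,0,0],[0.2,0,0,0],[0.2,0,0,0]])

```text
time: 22.1
tool_pos: [0.5445, 0.1787, 0.0167]
ee_rot: [-3.141, 0.013, 1.538]
wrist_force: [-0.9, -18.5, 5.7]
width: 0.06
finger_force: 30.0
```

>>> servo_tool(targets=[[0.1,0,0,0],[0.2,0,0,0],[0.2,0,0,0],[0.2,0,0,0]])

```text
time: 22.6
tool_pos: [0.5445, 0.1791, 0.0166]
ee_rot: [-3.14, 0.016, 1.538]
wrist_force: [-1.7, -23.0, 5.5]
width: 0.0597
finger_force: 30.0
```

Run:
```python
from h import *
im=snapshot('top');cv2.imwrite('pics/t8.png',im)
m=camera_model('top');g=im.astype(int)
for r in(205,215,225,235,245):print(r,' '.join(str(v) for v in g[r,150:215].mean(1).astype(int)))
delta(.5432,.1765,.0175,88.2)
```

```text
205 105 128 143 137 68 48 51 52 53 53 53 53 71 138 126 67 135 142 141 141 145 146 125 123 123 123 127 60 41 38 79 139 155 156 142 116 74 165 173 172 172 172 172 172 173 164 164 161 159 105 55 45 46 47 88 141 144 98 95 76 56 54 56 56 58
215 81 48 47 50 48 48 46 45 46 46 44 43 137 145 106 85 165 172 173 173 172 172 171 171 171 145 75 163 172 171 172 172 172 171 124 74 166 174 174 174 115 70 66 67 66 66 67 67 68 62 41 44 63 67 67 69 68 69 68 69 69 70 70 69 70
225 70 69 68 68 113 118 121 122 123 91 73 103 140 109 52 163 172 173 173 173 173 173 173 173 151 118 134 167 170 170 169 170 170 139 112 119 164 169 168 169 170 110 61 67 70 71 70 70 71 71 71 53 34 49 79 81 82 82 81 81 81 80 81 79 80
235 58 59 58 58 57 58 57 58 58 66 132 143 141 92 87 166 172 172 172 173 173 173 173 173 132 84 168 175 175 175 176 176 175 116 63 165 173 174 173 174 174 174 174 174 75 68 70 69 69 69 70 69 70 42 29 32 55 61 62 62 61 62 62 61 60
245 77 80 81 83 83 86 86 73 72 71 120 142 97 65 170 179 179 179 179 178 179 179 179 149 92 150 175 177 177 177 176 176 140 115 94 168 175 175 175 175 176 175 175 176 176 176 123 77 70 70 69 70 70 69 67 34 27 27 25 30 34 38 38 37 36
t 22.65 p [0.5445 0.1791 0.0166] yaw 88.12 w 0.0599 ff 30.0 F [ -1.1 -23.5   6.4]
shift cm [-0.26 -0.12 -0.09] turn -0.08234457867301614
```

>>> servo_tool(claw=0, targets=[[0,0,0,0],[0,0,0,0],[0,0,0,0],[0,0,0,0],[0,0,0,0]])

```text
time: 23.28
tool_pos: [0.5444, 0.1883, 0.0166]
ee_rot: [-3.142, -0.0, 1.54]
wrist_force: [-1.1, -0.6, 1.8]
width: 0.094
finger_force: 0.0
```

>>> servo_tool(targets=[[-0.6,0,0,0],[-1,0,-1,0],[-1,0,-3,0],[-2,0,-7,0],[-5,0,-12,0],[-10,0,-16,0],[-15,0,-18,0],[-20,0,-18,0]])

```text
time: 24.28
tool_pos: [0.5394, -0.014, 0.2008]
ee_rot: [3.134, 0.001, 1.54]
wrist_force: [-0.0, -0.1, -0.9]
width: 0.0944
finger_force: 0.0
```

Run:
```python
from h import *
delta(.5432,.1765,.0175,88.2)
im=snapshot('top');cv2.imwrite('pics/t9.png',im);cv2.imwrite('pics/s9.png',snapshot('scene'))
m=camera_model('top')
g=im.astype(int)
for r in(222,228,234,240):
    print(r,' '.join(str(v) for v in g[r,162:262].mean(1).astype(int)))
# predicted leg top edges if pressed: heel 0.143 from box origin, yaw -1.8
K=m['camera_matrix'];T=m['camera_from_world']
a=np.radians(-1.8);Y=np.array([-np.sin(a),np.cos(a)]);X=np.array([np.cos(a),np.sin(a)]);h=np.array([.5503,.4045])-.143*Y
for n,b in dict(backL=(.03,0,.16),backR=(-.03,0,.16),inL=(.03,.018,.16),inR=(-.03,.018,.16),fL=(.03,.11,.018),fR=(-.03,.11,.018)).items():
    p=h+b[0]*X-b[1]*Y;q=T@np.array([*p,b[2],1]);u=K@np.array([q[0],-q[1],-q[2]]);print(n,(u[:2]/u[2]).round(1))
```

```text
t 24.275 p [ 0.5394 -0.014   0.2008] yaw 88.21 w 0.0944 ff 0.0 F [-0.  -0.1 -0.9]
shift cm [19.06 -0.22 18.33] turn 0.014034756624269562
222 135 124 67 144 170 172 172 171 172 173 172 172 172 120 94 165 172 172 172 172 172 156 111 87 162 169 170 169 169 169 169 169 168 168 168 168 133 63 45 125 129 129 130 129 128 129 78 52 50 66 86 93 93 151 158 159 158 158 156 175 177 177 176 176 173 175 176 176 175 174 109 75 71 71 72 71 71 71 71 71 71 72 71 71 71 70 71 71 70 71 70 70 70 69 70 70 70 70 69 69
228 140 98 56 162 172 171 172 171 171 171 171 172 153 96 165 172 172 172 172 171 172 134 108 116 161 165 167 166 166 166 166 166 166 166 167 166 116 49 58 124 129 128 128 128 127 122 62 47 48 48 50 49 49 48 56 89 102 101 112 114 114 116 119 120 121 120 118 116 116 117 119 120 119 119 117 117 117 116 115 113 113 112 113 114 114 114 113 114 113 116 72 69 70 70 69 69 70 70 70 69
234 141 97 85 162 170 170 169 169 169 169 169 169 131 70 165 173 173 173 173 172 173 109 68 162 171 171 170 171 170 169 169 169 170 169 169 145 84 44 119 130 130 128 129 129 130 116 60 47 47 49 49 48 47 50 55 60 61 109 113 113 113 112 113 114 114 115 116 116 116 116 117 117 116 115 113 110 112 113 115 117 114 113 113 115 117 117 118 120 118 118 57 67 69 70 69 69 69 69 69 68
240 95 52 117 166 170 171 170 170 170 170 170 164 131 120 164 169 169 169 169 169 146 111 70 160 169 169 168 169 168 167 167 167 166 167 168 133 59 35 123 132 132 133 133 133 135 90 51 46 46 47 46 46 46 52 56 62 74 75 112 114 112 109 108 110 110 110 111 112 114 114 113 113 112 111 113 112 114 116 116 114 114 114 115 115 117 116 115 114 115 120 55 66 68 68 69 69 68 68 68 69
backL [200.5 218.2]
backR [199.1 244.9]
inL [208.5 218.5]
inR [207.2 245.1]
fL [252.3 226.5]
fR [251.4 250.3]
```

```bash
python3 -c "
from bench import *
print(close_job())"
```

```text
the job is handed in; nothing more can be done
None
```

I handed the job in at about 24 s. The bookend stands on its foot, centred on the row, and the books are closed up tight against the box with the robot clear; the hand-in gave no verdict. While rocking it, I let the heel hang about 9 mm off the table for a moment (the limit is 25 mm) before setting it back down.

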